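Open the dry bath and load the orange tube block

ROBOT

A 6-joint arm with a two-finger parallel gripper is mounted at the origin on the work surface. World frame = base frame: x ahead of the robot, y to its left, z up, the work surface at z = 0. Lengths are in m, angles in rad, forces in N, time in s.
With the tool pointing down it reaches from about 0.35 to 0.85 m from the base axis. Payload 8.1 kg.
Tool frame: the origin (TCP) lies at the centre of the arm's flange, where the gripper is bolted on; the fingertips stand 186 mm ahead of it and the grasp point (between the pads) lies 167 mm ahead of it; z points along the fingers, y is the line along which they close (so a half turn about z gives the same grasp; the last joint's range is limited). The gripper opens to 93 mm and grips with 3 to 60 N. Pads are 15 mm wide; open, the fingers measure 128 mm over their backs; the gripper's body (75 mm by 188 mm) begins 65 mm behind the grasp point.
Start: joints at [-1.382, 0.13, 1.488, -0, 1.523, -0.085], TCP at [0.162, -0.578, 0.405] pointing down, gripper open.
Joint ranges: [-2.96, 2.96], [-0.89, 2.26], [0.02, 2.5], [-1.34, 4.48], [0, 2.73], [-2.66, 2.66]. Speed limits (rad/s): [2.39, 2.39, 2.79, 3.14, 3.14, 3.14].

INTERFACE

Orientations are given as a rotation vector (axis times angle).
In Python, from plant import robot gives the robot as it stands.
- The arm moves only by the tool apply_moves, never from a script. Its argument "series" is a list of rows, each a list of 2 entries, a list of its own where there are three numbers: the shift along the tool's x, y, z in mm, then the turn, a rotation vector about the tool's x, y, z in rad. A call has 1 to 12 rows; each row shifts and turns the commanded pose from where the row before left it, along the tool's axes as they then stand; what a row does not reach is not made up. A row lasts 1/12 s, in which the tool goes at most 41.7 mm and 7.16 degrees, less where a joint would pass 70% of its speed; a pose out of reach is approached as far as the arm can. A call is refused whole if a number of a shift passes 41.7 or a number of a turn 0.125, either way. A call with a gripper value outside its range is refused whole. "claw" is the opening, from 0 (shut) to 1 (fully open), set as the call begins (left out, the last holds). The fingers move at their own pace and stop on an object; "newtons" is the grip in N (left out, the last holds). Time passes only in rows, so rows that do not move let the fingers close. It gives the time, the measured TCP pose, the force, the opening and the grip force at its end, in the units of the state.
- robot.read_state(): the state, without advancing time (a new reading comes with each control period).
- robot.read_camera(name): name is "side" or "top" or "wrist"; returns (picture, depth): 480x640x3 uint8, blue, green, red; 480x640 float32, m along the optical axis (not along the pixel's ray), 0 where there is no reading.
- robot.calibration(name): a dict with "fx", "fy", "cx", "cy" (pixels), "D" ([k1, k2, p1, p2, k3] as OpenCV has them; the pictures are not rectified), "extrinsics" (4x4, takes a point from world to camera coordinates). Camera axes: x right, y down, z forward; pixel columns grow to the right and rows downward; lengths in m; the calibration is good to about 2 mm. A picture is of the moment at which its call begins: read the wrist's pose just before it. calibration takes no time and is no camera call; for the wrist camera it gives the pose at the moment of the call.
- robot.close_job(): hands the job in; it is judged then, once.
The state is a dict: "t": time; "q": joint angles; "dq": joint speeds; "joint_torque": joint torques, N m; "tool_pos": TCP position; "orientation": TCP orientation; "force": force on the tool from outside, world axes, zero at the start; "wrist_torque": the same for the moment, N m; "opening": finger opening in m; "gripper_force": force on a finger pad.
Only numpy, scipy, OpenCV 4.12 (cv2) and the standard library are available. Lean on these libraries where they do the work, as an engineer would, in place of code of your own. Each camera call takes 0.05 s, during which the arm holds its last target. There are 200 camera calls.

TASK

Swing the dry bath's lid up and back past upright so that it stays open against its stop on its own, without slamming or throwing it. Then take the orange tube block out of the storage rack and set it fully home and flat in the bath's bay, on the heater plate between the four locating lugs, without dropping it, and leave the lid open. Leave the silver and blue blocks, the bottle and the kit box where they are.

Things in the scene. Friction and masses are not known exactly. Their poses are not given: they have to be found in the camera images.
- bath: Fixed white dry bath (block heater), its lid hinged at the rear. Origin on the bench under the bay's centre, z up, front panel facing its -x. 190 wide (y), from 70 in front (-x) to 108 behind the origin; deck 97 above the bench. Stands left or right, the rack on the other side. The bay is a pit in the deck, 66 (x) by 116 (y), floor 45 above the bench.
- bay (a point): Centre of the bay floor (heater plate), axes as the bath. A block goes in with its length along x: 3 gap to the bay wall at each end (no room for fingers), 36 free beside each long side. Its top then is 12 below the deck. Four lugs, 12 (x) by 6 (y) by 6 high, at x +-22, y +-27.5, hold its foot with 2.5 play each side in y; the middle 32 between lugs is free.
- lid (a joint): Lid angle, rad: 0 shut, 1.57 upright, 1.83 on its stop. Lid 170 wide, 145 long, 18 thick, 0.35 kg; hinge light, slightly damped: let go below about 1.5 it falls shut, beyond 1.6 it falls open and rests on the stop. Lifting takes about 2 N at the handle. Open, lid and handle stand between 60 and 135 behind the bath's origin, up to 290 above the bench.
- lid_hinge (a point): Middle of the hinge axis, fixed on the bath at x +75, y 0, z 104 of the bath's frame; axes as the bath, hinge axis along y. Opening carries the handle up and back towards +x.
- lid_handle (a point): Middle of the handle: round steel bar, 10 diameter, 90 long along y, 35 in front of the lid's edge (30 free between) on two legs at its ends; 180 in front of the hinge axis and, shut, 3 above it, 107 above the bench, nothing below it. Turns with the lid; pinched from above, it can turn in the grip.
- rack: Fixed steel rack, 80 (x) by 162 (y), origin on the bench under its centre. Three slots at y -51, 0, +51 each hold a block, length along x, on a 4 thick base; which is where varies. Between and beside them 3 mm fins, 50 long, up to 46 above the bench, 2 from the blocks: a block can be taken only by its ends, 5 proud of the fins. Lips at x +-34.5 are 8 above the bench.
- orange_block: Loose orange anodised aluminium tube block with 3 x 4 wells (solid for contact), 60 (x) by 44 (y) by 40 high, 0.15 to 0.3 kg. Origin at the centre of its underside, z up. It may go into the bay either end first.
- silver_block: Bystander: silver block with 4 x 5 small wells, same size, in the rack. Origin at the centre of its underside.
- blue_block: Bystander: blue block with 2 x 2 large wells, same size, in the rack. Origin at the centre of its underside.
- bottle: Bystander: loose white bottle with blue cap, 54 diameter, 140 high, origin at the centre of its underside; on the bench between bath and rack, nearer or farther than the kit box.
- kit_box: Bystander: loose white and orange carton, 62 (x) by 90 (y) by 55 high, origin at the centre of its underside; on the bench between bath and rack. The bench between bottle and kit box is clear.
Things that resemble listed ones, but are neither listed nor needed, are in the scene too. What is shaped like the orange_block but green or pink is not meant.

How it is judged:
By the outcome, as a careful person would: the job done as asked, in the order asked, and still so for the second after the job is handed in, with the robot touching nothing.
It also fails if it takes over 72 s, if anything falls off the work surface, if the arm or the gripper's body presses on something with over 40 N, if the wrist force passes 120 N, or if a joint passes its speed limit or range.

## Working session

There is one attempt and no reset: what is moved stays moved. The work goes in short steps, Python scripts to look and compute and a tool call to move; the robot and the scene stay as the last step left them, time stands still between calls to the robot, and variables do not carry over. Pictures are saved under pics/ and viewed, at most 10 in all, crops included, and the job is handed in when it is done.

Besides the shell and the picture viewer there is one more tool, called after "Call:" as name(argument=value, ...), one argument or row to a line, values as JSON. apply_moves: Moves the arm, as the interface text tells. Its arguments: {"type":"object","properties":{"series":{"type":"array"},"claw":{"type":"number"},"newtons":{"type":"number"}},"required":["series"]}

```bash
mkdir -p pics; ls; cat > h.py <<'E'
import numpy as np, cv2
from scipy.spatial.transform import Rotation as R
from plant import robot
def grab(name):
    c=robot.calibration(name); im,d=robot.read_camera(name); return c,im,d
def cloud(c,d):
    v,u=np.mgrid[0:480,0:640]
    K=np.array([[c['fx'],0,c['cx']],[0,c['fy'],c['cy']],[0,0,1.]])
    p=cv2.undistortPoints(np.stack([u,v],-1).reshape(-1,1,2).astype(np.float64),K,np.array(c['D'],float)).reshape(480,640,2)
    P=np.dstack([p*d[...,None],d]); E=np.array(c['extrinsics'])
    return (P-E[:3,3])@E[:3,:3]
E
python3 - <<'E'
from h import *
for n in('top','side'):
    c,im,d=grab(n); cv2.imwrite(f'pics/{n}0.png',im); np.savez(f'{n}0.npz',im=im,d=d,P=cloud(c,d))
    print(n,np.round(np.linalg.inv(c['extrinsics']),2).tolist())
s=robot.read_state(); print(s)
E
```

```text
pics
top [[0.01, -1.0, 0.09, 0.46], [-1.0, -0.01, -0.02, 0.02], [0.02, -0.09, -1.0, 1.02], [0.0, 0.0, 0.0, 1.0]]
side [[-0.99, -0.08, 0.08, 0.47], [-0.11, 0.73, -0.67, 0.76], [-0.0, -0.68, -0.73, 0.88], [0.0, 0.0, 0.0, 1.0]]
{'t': 0.1, 'q': array([-1.38239521e+00,  1.31078226e-01,  1.48919360e+00,  3.20220836e-06,
        1.52300514e+00, -8.54347301e-02]), 'dq': array([ 0.00156977, -0.00037962, -0.00403869, -0.00132116, -0.00045107,
       -0.00217981]), 'joint_torque': array([ 9.62062732e-04, -5.61340749e+01, -4.93095696e+01,  7.69318035e-02,
        2.91464163e-02, -8.72064311e-05]), 'tool_pos': array([ 0.16221761, -0.57743283,  0.40378377]), 'orientation': array([-3.11052519e+00, -4.28567805e-01,  1.31062168e-04]), 'force': array([-0.6476361 ,  0.06000986, -0.9179575 ]), 'wrist_torque': array([-0.01898084,  0.03555906, -0.02533666]), 'gripper_force': 0.0, 'opening': 0.09318506716988345}
```

View pics/top0.png

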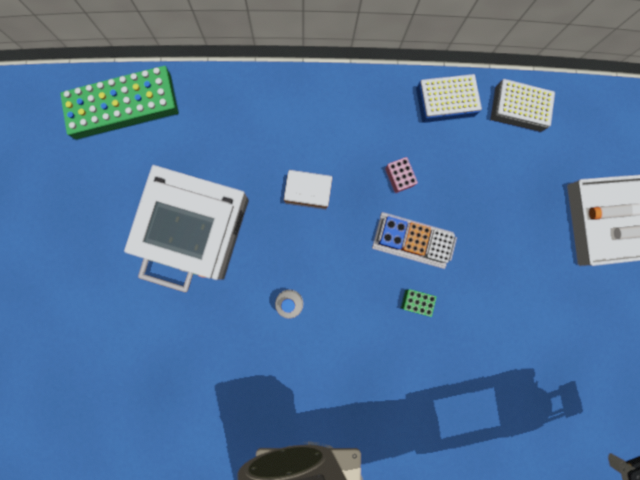

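View pics/side0.png

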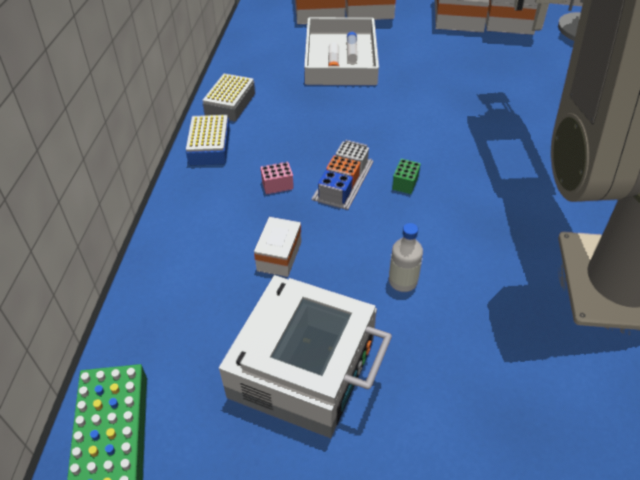

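```bash
python3 - <<'E'
from h import *
z=np.load('top0.npz'); P=z['P']; im=z['im']
hsv=cv2.cvtColor(im,cv2.COLOR_BGR2HSV)
def rect(m,name):
    p=P[m]; r=cv2.minAreaRect((p[:,:2]*1000).astype(np.float32)); print(name,m.sum(),'c',np.round(r[0],1),'sz',np.round(r[1],1),'ang',round(r[2],2),'z',np.round(np.percentile(p[:,2],[5,50,95]),4)); return p
v,u=np.mgrid[0:480,0:640]
box=lambda a,b,c,d:(u>=a)&(u<=b)&(v>=c)&(v<=d)
Z=P[...,2]
for (x,y) in [(185,222),(140,240),(225,200),(165,282),(152,278),(178,287),(143,268),(189,280),(418,238),(394,233),(441,243),(410,301),(402,175),(289,303),(308,188)]: print((x,y),np.round(P[y,x],4))
rect(box(115,255,160,285)&(Z>.108)&(Z<.14),'lid')
H=box(130,200,262,295)&(Z>.09)&(Z<.125)
cs=rect(H,'handle+')
o=box(380,460,205,270)&(Z>.036)&(Z<.056)
rect(o,'blocks')
orange=box(380,460,205,270)&(hsv[...,0]>5)&(hsv[...,0]<22)&(hsv[...,1]>150)&(Z>.036)
rect(orange,'orange')
rect(box(365,465,205,275)&(Z>.002)&(Z<.1),'rack')
rect(box(275,340,165,212)&(Z>.045),'kit');rect(box(270,310,285,322)&(Z>.05),'bottle')
cv2.imwrite('pics/crop.png',np.hstack([cv2.resize(im[225:300,115:215],(400,300),interpolation=2),cv2.resize(im[205:280,370:470],(400,300),interpolation=2)]))
E
```

```text
(185, 222) [0.57   0.2422 0.11  ]
(140, 240) [0.534  0.3263 0.1159]
(225, 200) [0.614  0.1672 0.105 ]
(165, 282) [0.455  0.2767 0.1111]
(152, 278) [0.4623 0.3017 0.1122]
(178, 287) [0.4459 0.2519 0.1096]
(143, 268) [0.4811 0.3213 0.1076]
(189, 280) [0.4594 0.2309 0.1111]
(418, 238) [ 0.5497 -0.2213  0.0437]
(394, 233) [ 0.5595 -0.1712  0.0443]
(441, 243) [ 0.5398 -0.2697  0.0433]
(410, 301) [ 0.4201 -0.2049  0.0375]
(402, 175) [ 0.682  -0.1899  0.0414]
(289, 303) [0.4196 0.0403 0.1377]
(308, 188) [0.6485 0.0068 0.0573]
lid 6629 c [544.5 257. ] sz [171.7 197.6] ang 74.22 z [0.1086 0.1142 0.1179]
handle+ 701 c [465.6 268.8] sz [ 54.9 119. ] ang 0.53 z [0.1075 0.1123 0.1175]
blocks 2011 c [ 548.3 -220.9] sz [156.6  60.5] ang 75.37 z [0.0399 0.0433 0.0464]
orange 28 c [ 495.2 -120.4] sz [ 47.6 276.4] ang 23.91 z [0.0395 0.0417 0.0462]
rack 2966 c [ 549.8 -226.6] sz [151.8 220.5] ang 0.25 z [0.0024 0.042  0.046 ]
kit 1359 c [571.8  17.5] sz [ 90.  219.4] ang 82.43 z [0.0514 0.0546 0.0575]
bottle 627 c [425.7  42.6] sz [52.6 71.4] ang 88.91 z [0.0839 0.0982 0.141 ]
```

View pics/crop.png

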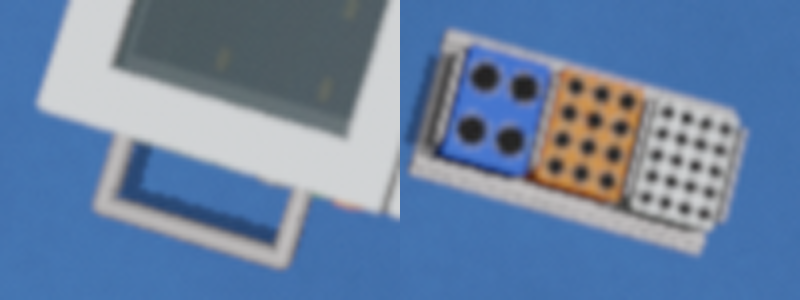

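Candidates for the block: orange 3×4 at (418,238) in the rack's middle slot, green at (420,302) and pink at (402,175) loose on the bench. The crop shows that the middle rack block is orange with 3×4 wells, so that is the one. The bath is on the left, with its handle bar around (165,282).

```bash
cat >> h.py <<'E'
def plan(target,heading,n,start=None,rot=True):
    """rows to bring TCP to target (m), tool down, tool y heading (deg, mod 180)."""
    if start is None:
        s=robot.read_state(); p=np.array(s['tool_pos'])*1000; Rm=R.from_rotvec(s['orientation'])
    else: p,Rm=start
    h=np.radians(heading); best=None
    for k in (0,np.pi):
        y=np.array([np.cos(h+k),np.sin(h+k),0]); zz=np.array([0,0,-1.]); x=np.cross(y,zz)
        G=R.from_matrix(np.c_[x,y,zz]); a=(Rm.inv()*G).magnitude()
        if best is None or a<best[0]: best=(a,G)
    G=best[1]; t=np.array(target)*1000; rows=[]; p0=p.copy(); R0=Rm; dr=(R0.inv()*G).as_rotvec()
    for i in range(1,n+1):
        f=i/n; pt=p0+(t-p0)*f; Rt=R0*R.from_rotvec(dr*f)
        d=np.round(Rm.inv().apply(pt-p)*1).tolist(); w=np.round((Rm.inv()*Rt).as_rotvec(),2 if i<n else 3).tolist()
        p=p+Rm.apply(d); Rm=Rm*R.from_rotvec(w); rows.append([d,w])
    print(str(rows).replace('.0,',',').replace('.0]',']').replace('-0,','0,').replace('-0]','0]').replace(' ','')); return p,Rm
E
python3 - <<'E'
from h import *
z=np.load('top0.npz'); P=z['P']; v,u=np.mgrid[0:480,0:640]
Z=P[...,2]; b=(v>255)&(v<295)&(u>130)&(u<200)&(Z>.09)&(Z<.125)
p=P[b]*1000
# bar: 40..52mm in front side along bath axes
for it in range(1):
    psi=np.radians(-16); ex=np.array([np.cos(psi),np.sin(psi)]); ey=np.array([-ex[1],ex[0]])
    a=p[:,:2]@ex; c=p[:,:2]@ey; lo=a.min()
    k=a<np.percentile(a,1)+12; q=p[k][:,:2]; print('n',k.sum(),lo,np.sort(a)[:5])
    m=q.mean(0); w=np.linalg.svd(q-m,full_matrices=False)[2][0]; print('bar mean',m,'dir',np.degrees(np.arctan2(w[1],w[0]))%180)
    print('y extent',c[k].min(),c[k].max(), 'c=',(c[k].min()+c[k].max())/2)
# lid side edges angle
for name,bb in(('kit',(u>270)&(u<345)&(v>160)&(v<215)&(Z>.045)&(P[...,0]>.55)),('lid',(Z>.108)&(Z<.125)&(u>115)&(u<255)&(v>160)&(v<280))):
    r=cv2.minAreaRect((P[bb][:,:2]*1000).astype(np.float32)); print(name,r)
s=plan([.48,-.2,.40],-15,12); plan([.453,.274,.36],-16,14,start=s)
E
```

```text
n 279 353.16978157124254 [353.16978157 353.54687442 353.57356582 353.65447425 353.73330135]
bar mean [454.19562099 281.09249303] dir 74.16736855708375
y extent 346.95810373622004 444.92386925291385 c= 395.9409864945669
kit ((649.1741943359375, 7.231071472167969), (90.16891479492188, 63.114707946777344), 82.12006378173828)
lid ((544.7388916015625, 256.94366455078125), (171.6766357421875, 197.13980102539062), 74.22064208984375)
[[[34,-23,0],[0,0,-0.09]],[[36,-20,1],[0,0,-0.08]],[[37,-17,0],[0,0,-0.09]],[[39,-14,0],[0,0,-0.09]],[[40,-10,1],[0,0,-0.08]],[[41,-7,0],[0,0,-0.09]],[[41,-3,1],[0,0,-0.08]],[[41,0,0],[0,0,-0.09]],[[41,4,0],[0,0,-0.09]],[[40,8,1],[0,0,-0.08]],[[40,10,0],[0,0,-0.09]],[[38,14,0],[-0.001,-0.001,-0.085]]]
[[[32,-11,3],[0,0,0]],[[32,-10,3],[0,0,0]],[[33,-11,3],[0,0,0]],[[32,-10,3],[0,0,0]],[[32,-11,2],[0,0,0.01]],[[32,-11,3],[0,0,0]],[[32,-11,3],[0,0,0]],[[32,-11,3],[0,0,0]],[[33,-11,3],[0,0,0]],[[32,-11,3],[0,0,0]],[[32,-11,3],[0,0,0]],[[32,-10,3],[0,0,0]],[[32,-11,3],[0,0,0.01]],[[32,-12,2],[0,0,-0.003]]]
```

Call:
apply_moves(
  series=[
    [[34,-23,0],[0,0,-0.09]],
    [[36,-20,0],[0,0,-0.08]],
    [[37,-17,0],[0,0,-0.09]],
    [[38,-14,0],[0,0,-0.09]],
    [[40,-10,0],[0,0,-0.08]],
    [[41,-7,0],[0,0,-0.09]],
    [[41,-3,0],[0,0,-0.08]],
    [[41,0,0],[0,0,-0.09]],
    [[41,4,0],[0,0,-0.09]],
    [[40,8,0],[0,0,-0.08]],
    [[40,10,0],[0,0,-0.09]],
    [[38,14,0],[0,0,-0.085]],
  ],
  claw=0.29,
)

```text
t: 1.1
tool_pos: [0.4796, -0.1988, 0.4045]
orientation: [-2.488, -1.918, 0.0]
force: [1.0, -0.2, 0.7]
opening: 0.0275
gripper_force: 0.0
```

```bash
python3 - <<'E'
from h import *
print(robot.read_state()['tool_pos'],robot.read_state()['q'])
c,im,d=grab('wrist'); cv2.imwrite('pics/w1.png',im); np.savez('w1.npz',im=im,d=d,P=cloud(c,d))
print(robot.read_state()['tool_pos'],np.linalg.inv(c['extrinsics'])[:3,3])
P=cloud(c,d); Z=P[...,2]; b=(Z>.036)&(Z<.056)&(abs(P[...,0]-.549)<.09)&(abs(P[...,1]+.221)<.1); print(b.sum(),cv2.minAreaRect((P[b][:,:2]*1000).astype(np.float32)) if b.sum() else 0)
plan([.4537,.2815,.34],-15.9,15)
E
```

```text
[ 0.47955954 -0.19882957  0.40447616] [-4.91845525e-01 -8.90694640e-02  1.71117997e+00  6.68551912e-05
  1.51983783e+00 -2.34386814e-01]
[ 0.48285947 -0.19385073  0.40443467] [ 0.49882931 -0.12517375  0.38507501]
10004 ((548.6010131835938, -221.1542510986328), (156.0067901611328, 61.87104797363281), 74.6006088256836)
[[[30,-10,4],[0,0,0]],[[30,-9,5],[0,0,0]],[[31,-10,4],[0,0,0.01]],[[30,-10,5],[0,0,0]],[[30,-10,4],[0,0,0]],[[30,-10,4],[0,0,0]],[[30,-10,5],[0,0,0]],[[30,-10,4],[0,0,0.01]],[[30,-10,5],[0,0,0]],[[30,-10,4],[0,0,0]],[[30,-10,4],[0,0,0]],[[31,-11,5],[0,0,0]],[[30,-10,4],[0,0,0.01]],[[29,-10,5],[0,0,0]],[[30,-11,4],[0.001,-0.004,0]]]
```

Call:
apply_moves(
  series=[
    [[35,-11,5],[0,0,0]],
    [[38,-12,5],[0,0,0]],
    [[38,-12,5],[0,0,0.01]],
    [[38,-13,5],[0,0,0]],
    [[38,-12,5],[0,0,0]],
    [[38,-13,5],[0,0,0]],
    [[38,-12,5],[0,0,0.01]],
    [[38,-13,5],[0,0,0]],
    [[38,-12,5],[0,0,0]],
    [[38,-13,5],[0,0,0.01]],
    [[35,-12,5],[0,0,0]],
    [[30,-11,5],[0,0,0]],
  ],
)

```text
t: 2.15
tool_pos: [0.4575, 0.2666, 0.3442]
orientation: [-2.52, -1.875, 0.0]
force: [0.5, -0.5, 0.2]
opening: 0.0269
gripper_force: 0.0
```

```bash
python3 - <<'E'
from h import *
c,im,d=grab('wrist'); cv2.imwrite('pics/w2.png',im); np.savez('w2.npz',im=im,d=d,P=cloud(c,d))
s=robot.read_state(); print(s['tool_pos'],s['orientation'],s['q'])
P=cloud(c,d)*1000; Z=P[...,2]; psi=np.radians(-15.9); ex=np.array([np.cos(psi),np.sin(psi)]); ey=np.array([-ex[1],ex[0]])
a=P[...,:2]@ex; b=P[...,:2]@ey
k=(d>0)&(Z>85)&(Z<118)&(abs(a-358.5)<15)&(abs(b-396)<35); print(k.sum())
if k.sum(): print(np.percentile(a[k],[1,50,99]),np.percentile(Z[k],[5,95]),'dir',np.polyfit(b[k],a[k],1))
k=(d>0)&(Z>85)&(Z<118)&(abs(a-358.5)<8); print('b ext',np.percentile(b[k],[1,99]))
v,u=np.nonzero(k); print(u.min(),u.max(),v.min(),v.max())
E
```

```text
[0.4565364  0.27029666 0.34304422] [-2.51591186e+00 -1.87595068e+00  1.19009849e-04] [ 0.43674815 -0.01979286  1.75758111  0.00324181  1.40454397  0.72560416]
1917
[353.43611062 358.43984738 363.15100422] [109.13186513 113.33061904] dir [1.60801891e-03 3.57763132e+02]
b ext [347.82665933 444.22334521]
293 318 164 325
```

View pics/w2.png

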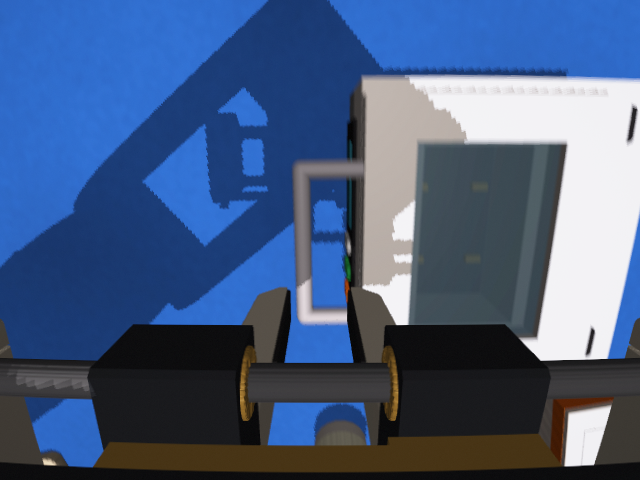

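```bash
python3 - <<'E'
from h import *
s=plan([.4532,.2826,.340],-15.9,2); s=plan([.4532,.2826,.274],-15.9,4,start=s)
# arc in bath x/z (tool y = +-bath x): print dy_tool sign
Rm=s[1]; psi=np.radians(-15.9); ex=np.array([np.cos(psi),np.sin(psi),0]); print('ex in tool',Rm.inv().apply(ex).round(3))
r=np.hypot(180,3); th=np.linspace(0,1.79,37); f=(1-np.cos(np.linspace(0,np.pi,37)))/2
th=1.79*(.5*f+.5*np.linspace(0,1,37)); th0=np.arctan2(3,180)
X=-r*np.cos(th+th0); Zz=r*np.sin(th+th0); cx=X[0];cz=Zz[0]; o=[]
for i in range(1,37):
    dx=round(X[i]-cx);dz=round(Zz[i]-cz); cx+=dx;cz+=dz;o.append((dx,dz))
print(o)
E
```

```text
[[[5,-3,2],[0,0,-0.01]],[[6,-4,1],[-0.003,-0.002,-0.002]]]
[[[0,0,17],[0,0,0]],[[0,0,16],[0,0,0]],[[0,0,17],[0,0,0]],[[0,0,16],[0,0,0]]]
ex in tool [-0.  1.  0.]
[(0, 5), (0, 5), (1, 6), (1, 7), (1, 7), (2, 7), (2, 8), (2, 9), (3, 8), (4, 9), (4, 9), (5, 9), (6, 9), (7, 9), (7, 9), (8, 8), (8, 8), (9, 7), (9, 7), (10, 6), (10, 6), (10, 4), (10, 4), (10, 4), (10, 2), (10, 2), (10, 2), (9, 1), (9, 0), (8, 0), (8, 0), (7, -1), (6, -1), (6, -1), (5, -1), (5, -1)]
```

Call:
apply_moves(
  series=[
    [[5,-3,1],[0,0,-0.01]],
    [[6,-4,1],[0,0,0]],
    [[0,0,0],[0,0,0]],
    [[0,0,14],[0,0,0]],
    [[0,0,18],[0,0,0]],
    [[0,0,18],[0,0,0]],
    [[0,0,12],[0,0,0]],
    [[0,0,6],[0,0,0]],
    [[0,0,0],[0,0,0]],
    [[0,0,0],[0,0,0]],
  ],
)

```text
t: 3.03
tool_pos: [0.455, 0.2764, 0.2751]
orientation: [2.512, 1.886, 0.0]
force: [0.5, 0.1, 1.2]
opening: 0.0269
gripper_force: 0.0
```

Call:
apply_moves(
  series=[
    [[0,0,0],[0,0,0]],
    [[0,0,0],[0,0,0]],
    [[0,0,0],[0,0,0]],
    [[0,0,0],[0,0,0]],
    [[0,0,0],[0,0,0]],
  ],
  claw=0,
  newtons=15,
)

```text
t: 3.45
tool_pos: [0.4528, 0.2778, 0.2756]
orientation: [-2.507, -1.886, 0.005]
force: [-17.8, 3.7, 11.1]
opening: 0.0095
gripper_force: 15.0
```

Call:
apply_moves(
  series=[
    [[0,-1,-2],[0,0,0]],
    [[0,-1,-5],[0,0,0]],
    [[0,1,-6],[0,0,0]],
    [[0,1,-7],[0,0,0]],
    [[0,1,-7],[0,0,0]],
    [[0,2,-7],[0,0,0]],
    [[0,2,-8],[0,0,0]],
    [[0,2,-9],[0,0,0]],
    [[0,3,-8],[0,0,0]],
    [[0,4,-9],[0,0,0]],
  ],
)

```text
t: 4.28
tool_pos: [0.466, 0.274, 0.3431]
orientation: [-2.506, -1.886, 0.007]
force: [-17.9, 7.3, 6.6]
opening: 0.0094
gripper_force: 15.0
```

Call:
apply_moves(
  series=[
    [[0,3,-9],[0,0,0]],
    [[0,4,-9],[0,0,0]],
    [[0,5,-9],[0,0,0]],
    [[0,6,-9],[0,0,0]],
    [[0,7,-9],[0,0,0]],
    [[0,8,-8],[0,0,0]],
    [[0,8,-8],[0,0,0]],
    [[0,9,-7],[0,0,0]],
    [[0,9,-7],[0,0,0]],
    [[0,10,-6],[0,0,0]],
  ],
)

```text
t: 5.12
tool_pos: [0.5339, 0.2543, 0.4279]
orientation: [-2.509, -1.888, -0.004]
force: [-11.8, 1.6, 16.0]
opening: 0.0094
gripper_force: 15.0
```

```bash
python3 - <<'E'
from h import *
for i in range(3):
    c,im,d=grab('side'); s=robot.read_state(); print(s['tool_pos'],s['force'],s['wrist_torque'],s['opening'])
P=cloud(c,d)*1000; psi=np.radians(-15.9); ex=np.array([np.cos(psi),np.sin(psi)]); ey=np.array([-ex[1],ex[0]])
a=P[...,:2]@ex; b=P[...,:2]@ey; Z=P[...,2]
cv2.imwrite('pics/s2.png',im)
# lid plane points
k=(d>0)&(a>440)&(a<540)&(b>320)&(b<475)&(Z>130)&(Z<240); p=np.c_[a[k],Z[k]]; print(k.sum())
m=p.mean(0); w=np.linalg.svd(p-m,full_matrices=False)[2][0]; print(m,np.degrees(np.arctan2(w[1],w[0])))
E
```

```text
[0.5355951  0.25360023 0.42920011] [-9.50242222  0.29714022 15.10254159] [0.04394564 1.54961712 0.00380989] 0.00933767347081375
[0.53510298 0.25376648 0.42876259] [-11.04005052   1.37162049  16.20930095] [0.15432444 1.70584763 0.06250673] 0.009132586364030236
[0.5346332  0.25394845 0.42835006] [-10.30614905   1.24002178  15.38527914] [0.18480793 1.73974105 0.04235695] 0.009289775725700597
2088
[495.76944568 187.23183158] -56.634525311971395
```

View pics/s2.png

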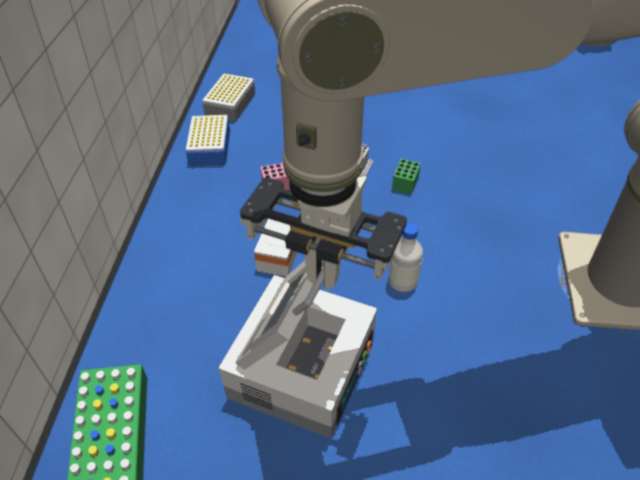

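Call:
apply_moves(
  series=[
    [[0,-1,-2],[0,0,0]],
    [[0,6,-7],[0,0,0]],
    [[0,9,-6],[0,0,0]],
    [[0,10,-4],[0,0,0]],
    [[0,10,-4],[0,0,0]],
    [[0,10,-3],[0,0,0]],
    [[0,10,-2],[0,0,0]],
    [[0,9,-2],[0,0,0]],
    [[0,8,-1],[0,0,0]],
  ],
)

```text
t: 6.02
tool_pos: [0.6033, 0.2337, 0.4554]
orientation: [2.511, 1.887, 0.001]
force: [-1.0, 1.6, 3.0]
opening: 0.0094
gripper_force: 15.0
```

Call:
apply_moves(
  series=[
    [[0,7,-1],[0,0,0]],
    [[0,7,0],[0,0,0]],
    [[0,7,0],[0,0,0]],
    [[0,7,0],[0,0,0]],
    [[0,7,1],[0,0,0]],
    [[0,6,1],[0,0,0]],
    [[0,6,1],[0,0,0]],
    [[0,5,1],[0,0,0]],
    [[0,4,1],[0,0,0]],
    [[0,0,0],[0,0,0]],
    [[0,0,0],[0,0,0]],
  ],
)

```text
t: 6.93
tool_pos: [0.6573, 0.2179, 0.452]
orientation: [2.511, 1.886, 0.004]
force: [1.7, 1.4, 6.3]
opening: 0.0093
gripper_force: 15.0
```

Call:
apply_moves(
  series=[
    [[0,3,1],[0,0,0]],
    [[0,3,1],[0,0,0]],
    [[0,2,1],[0,0,0]],
    [[0,1,0],[0,0,0]],
    [[0,0,0],[0,0,0]],
    [[0,0,0],[0,0,0]],
  ],
)

```text
t: 7.43
tool_pos: [0.6659, 0.2155, 0.4497]
orientation: [2.51, 1.885, 0.006]
force: [2.4, 0.9, 7.3]
opening: 0.0095
gripper_force: 15.0
```

Call:
apply_moves(
  series=[
    [[0,0,0],[0,0,0]],
    [[0,0,0],[0,0,0]],
    [[0,0,0],[0,0,0]],
    [[0,0,0],[0,0,0]],
    [[0,0,-4],[0,0,0]],
    [[0,0,-8],[0,0,0]],
    [[0,0,-15],[0,0,0]],
    [[0,0,-18],[0,0,0]],
    [[0,0,0],[0,0,0]],
  ],
  claw=0.3,
)

```text
t: 8.18
tool_pos: [0.6651, 0.2159, 0.4982]
orientation: [2.509, 1.886, 0.01]
force: [0.8, 0.6, 1.7]
opening: 0.0277
gripper_force: 0.0
```

```bash
python3 - <<'E'
from h import *
c,im,d=grab('side'); s=robot.read_state(); print(s['t'],s['tool_pos'],s['force'],s['opening'],s['q'])
P=cloud(c,d)*1000; psi=np.radians(-15.9); ex=np.array([np.cos(psi),np.sin(psi)]); ey=np.array([-ex[1],ex[0]])
a=P[...,:2]@ex; b=P[...,:2]@ey; Z=P[...,2]
cv2.imwrite('pics/s3.png',im)
k=(d>0)&(a>500)&(a<620)&(b>320)&(b<475)&(Z>140)&(Z<240); p=np.c_[a[k],Z[k]]; print(k.sum())
m=p.mean(0); w=np.linalg.svd(p-m,full_matrices=False)[2][0]; print(m,np.degrees(np.arctan2(w[1],w[0])))
# bay pit: points deep
k=(d>0)&(a>400)&(a<560)&(b>300)&(b<500)&(Z>35)&(Z<52)
print('floor',k.sum(),np.percentile(a[k],[1,99]),np.percentile(b[k],[1,99]),np.median(Z[k]))
# toward rack: back off first then block
s1=plan([.52,.16,.50],-15.9,6)
s2=plan([.549,-.221,.36],-15,11,start=s1)
E
```

```text
8.2333 [0.66523703 0.21586654 0.49624683] [-0.28137289  0.34454451  0.40782676] 0.027868745348012466 [ 2.40509903e-01  3.90076303e-01  1.01932783e+00 -2.58019593e-05
  1.72671350e+00  5.22422564e-01]
4044
[557.1864727  190.53858698] -103.019820651965
floor 2244 [406.33080179 552.08929938] [336.01273001 491.3128873 ] 45.69378656018725
[[[-16,-21,-1],[0,0,0]],[[-15,-20,-1],[0,0,0]],[[-16,-21,0],[0,0,0]],[[-16,-21,-1],[0,0,0]],[[-15,-20,-1],[0,0,0]],[[-16,-21,-1],[0.005,-0.003,-0.004]]]
[[[-33,12,13],[0,0,0]],[[-32,12,13],[0,0,0]],[[-33,12,12],[0,0,0]],[[-32,12,13],[0,0,-0.01]],[[-33,12,13],[0,0,0]],[[-33,12,13],[0,0,0]],[[-32,11,12],[0,0,0]],[[-33,12,13],[0,0,0]],[[-33,12,13],[0,0,0]],[[-33,12,13],[0,0,0]],[[-32,11,12],[0,0,-0.006]]]
```

Call:
apply_moves(
  series=[
    [[-25,0,0],[0,0,0]],
    [[-37,0,0],[0,0,0]],
    [[-40,0,0],[0,0,0]],
    [[-40,0,10],[0,0,0]],
    [[-40,0,14],[0,0,0]],
    [[-40,0,18],[0.005,0,0]],
    [[-40,1,18],[0,0,0]],
    [[-40,1,18],[0,0,-0.01]],
    [[-40,1,18],[0,0,0]],
    [[-40,1,18],[0,0,0]],
    [[-38,1,14],[0,0,-0.01]],
    [[-32,1,8],[0,0,0]],
  ],
  claw=1,
)

```text
t: 9.23
tool_pos: [0.5473, -0.2119, 0.3583]
orientation: [-2.487, -1.908, 0.008]
force: [-0.1, 0.7, -0.5]
opening: 0.0927
gripper_force: 0.0
```

```bash
python3 - <<'E'
from h import *
for i in range(3): c,im,d=grab('wrist')
s=robot.read_state(); print(s['t'],s['tool_pos'],s['opening'])
cv2.imwrite('pics/w3.png',im); P=cloud(c,d); Z=P[...,2]; b=(Z>.036)&(Z<.056)&(abs(P[...,0]-.549)<.09)&(abs(P[...,1]+.221)<.1); print(b.sum(),cv2.minAreaRect((P[b][:,:2]*1000).astype(np.float32)) if b.sum() else 0)
hsv=cv2.cvtColor(im,cv2.COLOR_BGR2HSV); o=b&(hsv[...,0]>5)&(hsv[...,0]<22)&(hsv[...,1]>120)
if o.sum(): print(o.sum(),cv2.minAreaRect((P[o][:,:2]*1000).astype(np.float32)),np.median(Z[o]))
s1=plan([.5486,-.2212,.24],-15,4); s2=plan([.5486,-.2212,.2],-15,3,start=s1)
E
```

```text
9.3833 [ 0.54773584 -0.2119454   0.3592872 ] 0.09346274836849604
13327 ((548.1802368164062, -221.3438720703125), (156.40167236328125, 61.245643615722656), 74.6249771118164)
1742 ((549.1815185546875, -220.28424072265625), (51.23014831542969, 59.84248733520508), 74.22760772705078) 0.04447659204615674
[[[-2,1,30],[0,0,0]],[[-2,1,30],[0,0,0]],[[-3,1,29],[-0.01,0,0]],[[-2,1,30],[0.002,0,-0.004]]]
[[[0,0,13],[0,0,0]],[[0,0,14],[0,0,0]],[[0,0,13],[0,0,0]]]
```

Call:
apply_moves(
  series=[
    [[-3,1,20],[0,0,0]],
    [[-3,1,30],[-0.008,0,0.005]],
    [[-3,1,30],[0,0,0]],
    [[0,0,30],[0,0,0]],
    [[0,0,22],[0,0,0]],
    [[0,0,14],[0,0,0]],
    [[0,0,9],[0,0,0]],
    [[0,0,4],[0,0,0]],
    [[0,0,0],[0,0,0]],
    [[0,0,0],[0,0,0]],
  ],
)

```text
t: 10.22
tool_pos: [0.5505, -0.2195, 0.2039]
orientation: [2.494, 1.904, 0.004]
force: [-0.4, -0.3, -0.4]
opening: 0.0929
gripper_force: 0.0
```

```bash
python3 - <<'E'
from h import *
s=robot.read_state(); print(s['tool_pos'],s['orientation'],s['force'])
s1=plan([.5486,-.2212,.2],-15.3,2)
E
```

```text
[ 0.55050054 -0.21953128  0.20387834] [2.49370413 1.90387116 0.00446156] [-0.41649593 -0.27351894 -0.44738399]
[[[-1,-1,2],[0,0,0]],[[-1,0,2],[0.005,0,0]]]
```

Call:
apply_moves(
  series=[
    [[-2,-1,2],[0.003,0,0]],
    [[0,0,1],[0,0,0]],
    [[0,0,0],[0,0,0]],
  ],
)

```text
t: 10.47
tool_pos: [0.5484, -0.2214, 0.2002]
orientation: [2.497, 1.905, 0.001]
force: [-0.2, 0.2, -0.5]
opening: 0.093
gripper_force: 0.0
```

Call:
apply_moves(
  series=[
    [[0,0,0],[0,0,0]],
    [[0,0,0],[0,0,0]],
    [[0,0,0],[0,0,0]],
    [[0,0,0],[0,0,0]],
    [[0,0,0],[0,0,0]],
    [[0,0,0],[0,0,0]],
  ],
  claw=0,
  newtons=30,
)

```text
t: 10.97
tool_pos: [0.5482, -0.2211, 0.1995]
orientation: [-2.497, -1.906, -0.0]
force: [0.6, -0.3, 0.3]
opening: 0.0597
gripper_force: 30.0
```

Call:
apply_moves(
  series=[
    [[0,0,-4],[0,0,0]],
    [[0,0,-8],[0,0,0]],
    [[0,0,-12],[0,0,0]],
    [[0,0,-15],[0,0,0]],
    [[0,0,-15],[0,0,0]],
    [[0,0,-12],[0,0,0]],
    [[0,0,-6],[0,0,0]],
    [[0,0,0],[0,0,0]],
  ],
)

```text
t: 11.63
tool_pos: [0.549, -0.2215, 0.2742]
orientation: [2.495, 1.904, 0.003]
force: [0.2, 0.1, -1.9]
opening: 0.0599
gripper_force: 30.0
```

```bash
python3 - <<'E'
from h import *
s=robot.read_state(); print(s['tool_pos'],s['orientation'],s['force'],s['opening'])
s1=plan([.48,-.095,.27],-15.3,6); plan([.48,-.095,.197],-15.3,6,start=s1)
E
```

```text
[ 0.54901118 -0.22151566  0.27418402] [2.49454168 1.90381948 0.00285282] [ 0.17801038  0.05822094 -1.92066749] 0.059937376061683645
[[[17,-17,1],[0,0,0]],[[18,-16,0],[0,0,0]],[[17,-17,1],[0,0,0]],[[17,-17,0],[0,0,0]],[[18,-16,1],[0,0,0]],[[17,-17,1],[0.004,0.001,0]]]
[[[0,0,12],[0,0,0]],[[0,0,12],[0,0,0]],[[0,0,12],[0,0,0]],[[0,0,12],[0,0,0]],[[0,0,13],[0,0,0]],[[0,0,12],[0,0,0]]]
```

Call:
apply_moves(
  series=[
    [[12,-12,0],[0,0,0]],
    [[18,-17,0],[0,0,0]],
    [[19,-18,0],[0,0,0]],
    [[19,-18,0],[0,0,0]],
    [[18,-17,0],[0,0,0]],
    [[12,-12,0],[0,0,0]],
    [[6,-6,10],[0,0,0]],
    [[0,0,20],[0,0,0]],
    [[0,0,20],[0,0,0]],
    [[0,0,14],[0,0,0]],
    [[0,0,6],[0,0,0]],
    [[0,0,0],[0,0,0]],
  ],
)

```text
t: 12.63
tool_pos: [0.478, -0.0943, 0.1989]
orientation: [-2.495, -1.904, 0.004]
force: [-0.3, 0.6, -1.9]
opening: 0.0594
gripper_force: 30.0
```

Call:
apply_moves(
  series=[
    [[0,0,2],[0,0,0]],
    [[0,0,1],[0,0,0]],
    [[0,0,1],[0,0,0]],
    [[0,0,0],[0,0,0]],
    [[0,0,0],[0,0,0]],
  ],
)

```text
t: 13.05
tool_pos: [0.4795, -0.0946, 0.1981]
orientation: [2.497, 1.905, 0.001]
force: [-0.2, -0.5, -2.1]
opening: 0.0597
gripper_force: 30.0
```

Call:
apply_moves(
  series=[
    [[0,0,1],[0,0,0]],
    [[0,0,0],[0,0,0]],
    [[0,0,1],[0,0,0]],
    [[0,0,0],[0,0,0]],
  ],
)

```text
t: 13.38
tool_pos: [0.4793, -0.0944, 0.1955]
orientation: [2.497, 1.906, 0.0]
force: [0.0, 0.1, -2.2]
opening: 0.0598
gripper_force: 30.0
```

Call:
apply_moves(
  series=[
    [[0,0,1],[0,0,0]],
    [[0,0,0],[0,0,0]],
    [[0,0,0],[0,0,0]],
  ],
)

```text
t: 13.63
tool_pos: [0.4794, -0.0944, 0.1954]
orientation: [-2.497, -1.906, 0.0]
force: [-5.8, 1.3, 9.0]
opening: 0.06
gripper_force: 30.0
```

Call:
apply_moves(
  series=[
    [[0,0,0],[0,0,0]],
    [[0,0,0],[0,0,0]],
    [[0,0,0],[0,0,0]],
    [[0,0,0],[0,0,0]],
    [[0,0,-8],[0,0,0]],
    [[0,0,-16],[0,0,0]],
    [[0,0,-22],[0,0,0]],
    [[0,0,-22],[0,0,0]],
    [[0,0,-10],[0,0,-0.1]],
    [[0,0,0],[0,0,-0.121]],
    [[0,0,0],[0,0,-0.121]],
    [[0,0,0],[0,0,-0.121]],
  ],
  claw=1,
)

```text
t: 14.63
tool_pos: [0.4794, -0.0945, 0.2735]
orientation: [1.985, 2.433, 0.001]
force: [0.2, -0.2, -0.5]
opening: 0.0926
gripper_force: 0.0
```

Call:
apply_moves(
  series=[
    [[0,0,0],[0,0,-0.121]],
    [[0,0,0],[0,0,-0.121]],
    [[0,0,0],[0,0,-0.121]],
    [[0,0,0],[0,0,-0.121]],
    [[0,0,0],[0,0,-0.121]],
    [[0,0,0],[0,0,-0.121]],
    [[0,0,0],[0,0,-0.121]],
    [[0,0,0],[0,0,-0.121]],
    [[0,0,0],[0,0,-0.1]],
    [[0,0,0],[0,0,-0.04]],
    [[0,0,0],[0,0,0]],
  ],
)

```text
t: 15.55
tool_pos: [0.4793, -0.0945, 0.273]
orientation: [0.415, 3.114, 0.0]
force: [0.4, 1.0, -0.7]
opening: 0.0929
gripper_force: 0.0
```

```bash
python3 - <<'E'
from h import *
c,im,d=grab('wrist'); s=robot.read_state(); print(s['t'],s['tool_pos'],s['orientation'],s['force'],s['q'])
P=cloud(c,d); Z=P[...,2]; b=(d>0)&(Z>.034)&(Z<.05)&(abs(P[...,0]-.479)<.06)&(abs(P[...,1]+.095)<.06)
hsv=cv2.cvtColor(im,cv2.COLOR_BGR2HSV); o=b&(hsv[...,0]>5)&(hsv[...,0]<22)&(hsv[...,1]>120)
print(o.sum(),cv2.minAreaRect((P[o][:,:2]*1000).astype(np.float32)) if o.sum() else 0)
cv2.imwrite('pics/w4.png',im)
c,im,d=grab('top'); P=cloud(c,d)*1000; Z=P[...,2]; psi=np.radians(-15.9); ex=np.array([np.cos(psi),np.sin(psi)]); ey=np.array([-ex[1],ex[0]]); a=P[...,:2]@ex; b=P[...,:2]@ey
k=(d>0)&(Z>40)&(Z<60)&(a>420)&(a<510)&(b>320)&(b<470); print('floor',k.sum(),np.percentile(a[k],[1,99]),np.percentile(b[k],[1,99]),np.median(Z[k])); cv2.imwrite('pics/t4.png',cv2.resize(im[150:350,80:480],(800,400)))
s1=plan([.4794,-.0944,.193],74.7,6)
E
```

```text
15.6 [ 0.47926108 -0.09445632  0.27294251] [4.19407122e-01 3.11309874e+00 2.37420818e-05] [-0.42218274  0.76346094 -0.23181074] [-2.99630975e-01 -6.75229414e-02  1.93767248e+00  7.93119808e-05
  1.27108167e+00 -1.60261665e+00]
3266 ((479.20538330078125, -93.89767456054688), (43.60550308227539, 60.353824615478516), 74.80974578857422)
floor 1666 [432.78452732 496.65827302] [350.34178524 453.83868196] 45.425126210220576
[[[0,0,13],[0,0,0]],[[0,0,14],[0,0,0]],[[0,0,13],[0,0,0]],[[0,0,13],[0,0,0]],[[0,0,14],[0,0,0]],[[0,0,13],[0,0,-0.002]]]
```

View pics/t4.png

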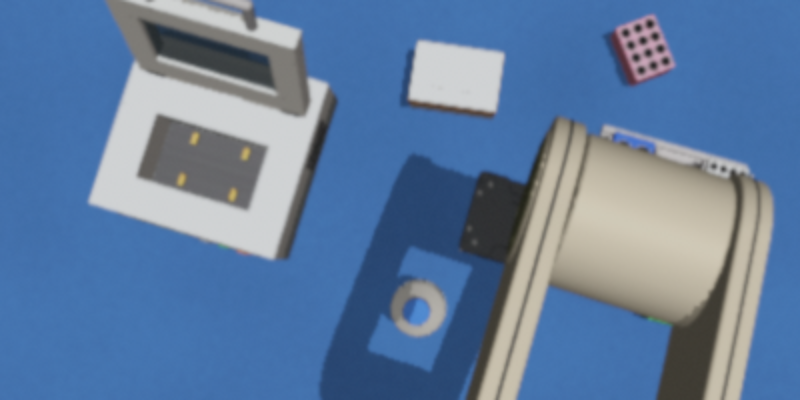

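Call:
apply_moves(
  series=[
    [[0,0,12],[0,0,0]],
    [[0,0,18],[0,0,0]],
    [[0,0,18],[0,0,0]],
    [[0,0,16],[0,0,0]],
    [[0,0,10],[0,0,0]],
    [[0,0,6],[0,0,0]],
    [[0,0,0],[0,0,0]],
    [[0,0,0],[0,0,0]],
  ],
)

```text
t: 16.32
tool_pos: [0.4793, -0.0944, 0.1925]
orientation: [-0.418, -3.113, -0.0]
force: [-0.3, -0.4, 0.6]
opening: 0.0934
gripper_force: 0.0
```

Call:
apply_moves(
  series=[
    [[0,0,0],[0,0,0]],
    [[0,0,0],[0,0,0]],
    [[0,0,0],[0,0,0]],
    [[0,0,0],[0,0,0]],
    [[0,0,0],[0,0,0]],
    [[0,0,0],[0,0,0]],
    [[0,0,0],[0,0,0]],
  ],
  claw=0,
  newtons=30,
)

```text
t: 16.9
tool_pos: [0.4792, -0.0944, 0.1925]
orientation: [0.418, 3.114, 0.0]
force: [0.0, -0.2, 0.3]
opening: 0.0512
gripper_force: 0.0
```

Call:
apply_moves(
  series=[
    [[0,0,-5],[0,0,0]],
    [[0,0,-12],[0,0,0]],
    [[0,0,-20],[0,0,0]],
    [[0,0,-28],[0,0,0]],
    [[0,0,-34],[0,0,0]],
    [[0,0,-34],[0,0,0]],
    [[0,0,-30],[0,0,0]],
    [[0,0,-25],[0,0,0]],
    [[0,0,-10],[0,0,0]],
    [[0,0,0],[0,0,0]],
  ],
)

```text
t: 17.73
tool_pos: [0.4799, -0.0946, 0.3942]
orientation: [0.417, 3.108, -0.001]
force: [-0.3, -1.2, -1.2]
opening: 0.0441
gripper_force: 30.0
```

```bash
python3 - <<'E'
from h import *
s=robot.read_state(); print(s['t'],s['tool_pos'],s['orientation'],s['force'],s['opening'])
c,im,d=grab('top'); P=cloud(c,d)*1000; Z=P[...,2]; hsv=cv2.cvtColor(im,cv2.COLOR_BGR2HSV)
v,u=np.mgrid[0:480,0:640]
m=(hsv[...,0]>12)&(hsv[...,0]<35)&(hsv[...,1]>90)&(u>145)&(u<220)&(v>200)&(v<260)
n,l,st,ce=cv2.connectedComponentsWithStats(m.astype(np.uint8))
psi=np.radians(-15.9); ex=np.array([np.cos(psi),np.sin(psi)]); ey=np.array([-ex[1],ex[0]])
K=np.array([[c['fx'],0,c['cx']],[0,c['fy'],c['cy']],[0,0,1.]]);E=np.array(c['extrinsics'])
for i in range(1,n):
    if st[i,4]<4: continue
    q=np.append(cv2.undistortPoints(ce[i].reshape(1,1,2),K,np.array(c['D'],float)).ravel(),1)
    o=-E[:3,:3].T@E[:3,3]; r=E[:3,:3].T@q; t=(.051-o[2])/r[2]; w=(o+r*t)[:2]*1000
    print(st[i,4],ce[i],w,'a,b',w@ex,w@ey)
np.savez('top5.npz',im=im,d=d)
E
```

```text
17.7333 [ 0.47987007 -0.09464578  0.39424946] [ 4.17046540e-01  3.10764862e+00 -1.41726752e-03] [-0.32718863 -1.24041091 -1.20759835] 0.04407409842112264
16 [177.1875 218.6875] [583.69574509 273.25224542] a,b 486.5043386028789 422.7068026238361
18 [202.5 226.5] [568.13642725 220.68192342] a,b 485.94242423161575 367.88513374203234
18 [170.55555556 239.22222222] [541.49928193 285.42492905] a,b 442.58743796329657 422.85366524695894
15 [195.8        246.93333333] [526.34162602 233.14095967] a,b 442.33336952595755 368.417432493477
```

```bash
python3 - <<'E'
from h import *
out=[]
for n in('side','wrist'):
    c,im,d=grab(n); s=robot.read_state(); P=cloud(c,d); hsv=cv2.cvtColor(im,cv2.COLOR_BGR2HSV)
    o=(d>0)&(hsv[...,0]>5)&(hsv[...,0]<22)&(hsv[...,1]>120)&(P[...,2]>.1)&(np.hypot(P[...,0]-.48,P[...,1]+.095)<.08)
    v,u=np.nonzero(o); print(n,s['tool_pos'],s['force'],o.sum())
    if o.sum():
        p=P[o]; print(u.min(),u.max(),v.min(),v.max(),'z rel tcp',np.percentile(p[:,2],[1,5,50,95,99])-s['tool_pos'][2])
        Rm=R.from_rotvec(s['orientation']); q=Rm.inv().apply(p-s['tool_pos'])*1000; print('tool frame pct',np.percentile(q,[2,98],axis=0).round(1))
        uc,vc=int(u.mean()),int(v.mean()); x0=max(0,min(640-160,uc-80)); y0=max(0,min(480-160,vc-80))
        out.append(cv2.resize(im[y0:y0+160,x0:x0+160],(400,400)))
cv2.imwrite('pics/held.png',np.hstack(out))
s1=plan([.5549,.2532,.394],74.1,12)
E
```

```text
side [ 0.47896452 -0.094354    0.38962054] [ 0.35651781 -0.68780692 -1.49538546] 493
355 404 0 156 z rel tcp [-0.19055071 -0.18859973 -0.1662233  -0.15371761  0.08749677]
tool frame pct [[-28.3 -15.8  78.8]
 [ 29.6  25.2 190.1]]
wrist [ 0.47869637 -0.09430767  0.3885346 ] [-0.48331861 -0.23228857 -2.25299846] 22062
140 606 242 472 z rel tcp [-0.18721984 -0.17211277 -0.07371211 -0.06865498 -0.06797087]
tool frame pct [[ -4.6 -27.3  68.3]
 [ 32.2  48.4 183.2]]
[[[2,30,0],[0,0,0]],[[1,29,-1],[0,0,0]],[[2,30,0],[0,0,0]],[[1,29,-1],[0,0,0]],[[2,30,0],[0,0,0]],[[1,30,-1],[0,0,0.01]],[[2,29,0],[0,0,0]],[[2,30,-1],[0,0,0]],[[2,29,0],[0,0,0]],[[1,30,0],[0,0,0]],[[2,30,-1],[0,0,0]],[[2,29,0],[0,-0.003,0.001]]]
```

View pics/held.png

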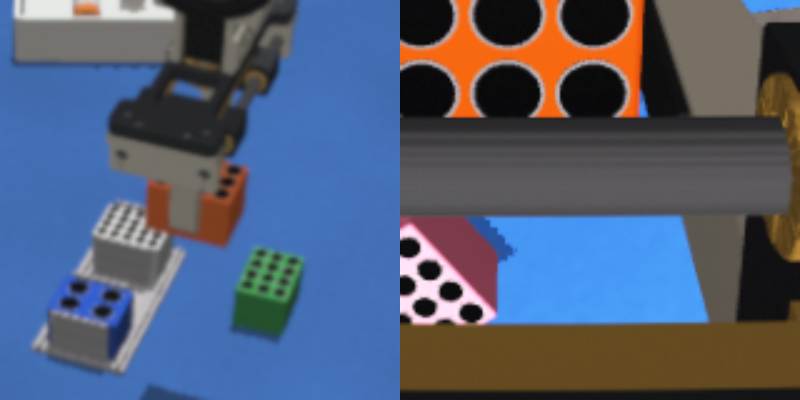

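Call:
apply_moves(
  series=[
    [[4,12,0],[0,0,0]],
    [[4,24,0],[0,0,0]],
    [[5,30,0],[0,0,0]],
    [[5,34,0],[0,0,0.01]],
    [[2,36,0],[0,0,0]],
    [[0,36,0],[0,0,0]],
    [[0,36,0],[0,0,0]],
    [[0,36,0],[0,0,0]],
    [[0,36,0],[0,0,0]],
    [[0,34,0],[0,0,0]],
    [[0,24,0],[0,0,0]],
    [[0,12,0],[0,0,0]],
  ],
)

```text
t: 18.88
tool_pos: [0.5538, 0.2512, 0.3878]
orientation: [-0.429, -3.108, 0.001]
force: [1.5, 0.2, -2.1]
opening: 0.0434
gripper_force: 30.0
```

```bash
python3 - <<'E'
from h import *
c,im,d=grab('wrist');c,im,d=grab('wrist'); s=robot.read_state(); print(s['t'],s['tool_pos'],s['orientation'],s['force'],s['opening'])
P=cloud(c,d)*1000; hsv=cv2.cvtColor(im,cv2.COLOR_BGR2HSV); tp=s['tool_pos']*1000
Rm=R.from_rotvec(s['orientation']); q=Rm.inv().apply((P-tp).reshape(-1,3)).reshape(P.shape)
o=(d>0)&(hsv[...,0]>5)&(hsv[...,0]<22)&(hsv[...,1]>150)&(q[...,2]>140)&(q[...,2]<170)&(abs(q[...,1])<30)
if o.sum(): print('top',o.sum(),np.percentile(q[o],[1,50,99],axis=0).round(1))
psi=np.radians(-15.9); ex=np.array([np.cos(psi),np.sin(psi)]); ey=np.array([-ex[1],ex[0]])
a=P[...,:2]@ex; b=P[...,:2]@ey; Z=P[...,2]
k=(d>0)&(Z>40)&(Z<49)&(a>400)&(a<520)&(b>320)&(b<470); print('floor',k.sum(),np.percentile(a[k],[.5,99.5]) if k.sum() else 0,np.percentile(b[k],[.5,99.5]) if k.sum() else 0)
print('tool a,b',tp[:2]@ex,tp[:2]@ey); cv2.imwrite('pics/w6.png',im)
plan([.5549,.2532,tp[2]/1000],74.0,2)
E
```

```text
18.9833 [0.55396605 0.24967757 0.38823231] [-4.28866406e-01 -3.10892051e+00  1.89874940e-03] [ 0.11011562 -1.18585922 -1.40820641] 0.043713997353125096
top 5559 [[-11.5 -19.5 155.2]
 [ 15.4   2.4 156.7]
 [ 30.   23.9 169.2]]
floor 5859 [438.55842624 495.68054049] [336.66290344 452.92089681]
tool a,b 464.37056367606414 391.8893376446169
[[[0,2,0],[0,0,0]],[[0,2,0],[-0.002,-0.003,0.005]]]
```

View pics/w6.png

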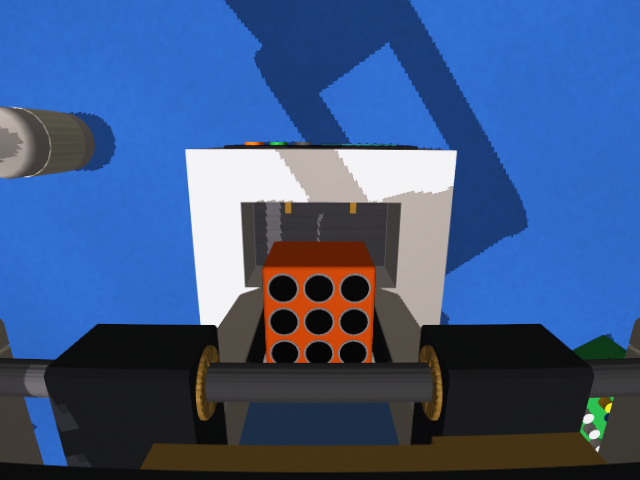

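Call:
apply_moves(
  series=[
    [[0,1,8],[0,0,0.005]],
    [[0,1,16],[0,-0.003,0]],
    [[0,0,20],[0,0,0]],
    [[0,0,20],[0,0,0]],
    [[0,0,12],[0,0,0]],
    [[0,0,6],[0,0,0]],
    [[0,0,0],[0,0,0]],
  ],
)

```text
t: 19.57
tool_pos: [0.5547, 0.2485, 0.3064]
orientation: [-0.443, -3.11, 0.003]
force: [-0.1, -0.3, -1.5]
opening: 0.0442
gripper_force: 30.0
```

```bash
python3 - <<'E'
from h import *
c,im,d=grab('wrist');c,im,d=grab('wrist'); s=robot.read_state(); print(s['t'],s['tool_pos'],s['orientation'],s['force'],s['opening'])
print('cx',c['cx'],c['fx'],c['D'])
P=cloud(c,d)*1000; hsv=cv2.cvtColor(im,cv2.COLOR_BGR2HSV); tp=s['tool_pos']*1000
Rm=R.from_rotvec(s['orientation']); q=Rm.inv().apply((P-tp).reshape(-1,3)).reshape(P.shape)
Ci=np.linalg.inv(c['extrinsics']); print('cam in tool',Rm.inv().apply(Ci[:3,3]*1000-tp).round(1),(Rm.inv().as_matrix()@Ci[:3,:3]).round(4).tolist())
isO=(hsv[...,0]>2)&(hsv[...,0]<22)&(hsv[...,1]>150)&(d>0)
for nm,m in (('block top',isO&(q[...,2]>150)&(q[...,2]<162)),('block front',isO&(q[...,2]>175)&(q[...,2]<192))):
    if m.sum(): print(nm,m.sum(),np.percentile(q[m],[1,99],axis=0).round(1),'y mid',np.percentile(q[m][:,1],[1,99]).mean())
psi=np.radians(-16); ex=np.array([np.cos(psi),np.sin(psi)]); ey=np.array([-ex[1],ex[0]])
a=P[...,:2]@ex; b=P[...,:2]@ey; Z=P[...,2]; print('tool ab',tp[:2]@ex,tp[:2]@ey)
k=(d>0)&(Z>40)&(Z<49)&(a>400)&(a<520)&(b>320)&(b<470); print('floor y',np.percentile(q[k][:,1],[.5,99.5]),np.percentile(q[k][:,0],[.5,99.5]))
k=(d>0)&(Z>93)&(Z<101); 
v,u=np.mgrid[0:480,0:640]
# deck opening: gap in deck rows within q x
for x0 in (20,26,30):
    kk=k&(abs(q[...,0]-x0)<2); ys=np.sort(q[...,1][kk]); g=np.diff(ys)
    if len(g): i=g.argmax(); print('deck gap at x',x0,ys[i],ys[i+1],(ys[i]+ys[i+1])/2)
kk=k&(abs(q[...,1])<15); print('front wall x',np.percentile(q[...,0][kk],[1,5]) if kk.sum() else 0)
m=(hsv[...,0]>12)&(hsv[...,0]<35)&(hsv[...,1]>90)&(Z>40)&(Z<60)&(d>0)
n,l,st,ce=cv2.connectedComponentsWithStats(m.astype(np.uint8))
for i in range(1,n):
    if st[i,4]>10: print('lug',st[i,4],ce[i].round(1),np.median(q[l==i],axis=0).round(1))
cv2.imwrite('pics/w7.png',im)
E
```

```text
19.6667 [0.55557761 0.24922799 0.30918359] [ 4.41767210e-01  3.10674385e+00 -9.06957588e-05] [ 0.8006159  -0.04572656 -1.59174201] 0.04395504245166516
cx 318.59406807314554 378.82170834128704 [-0.05473768  0.          0.          0.          0.        ]
cam in tool [76.1  0.1 20.5] [[-0.0006, -0.9623, -0.272], [1.0, 0.0002, -0.0026], [0.0026, -0.272, 0.9623]]
block top 4865 [[-11.6 -22.1 156. ]
 [ 29.9  21.3 161.5]] y mid -0.3664562806226588
block front 996 [[ 29.2 -21.3 175.1]
 [ 30.1  20.5 191.8]] y mid -0.4220500805558114
tool ab 465.35892960611034 392.7112621454778
floor y [-55.35316971  61.22886173] [-26.92230433  25.91336609]
deck gap at x 20 -54.572009958786246 60.53897953915366 2.983484790183706
deck gap at x 26 -54.47582259289336 60.176895760211494 2.8505365836590677
deck gap at x 30 -54.34974878647469 60.17664065374024 2.913445933632776
front wall x [37.07455339 38.66846378]
lug 35 [229.9 139. ] [ 77.  -52.4 250. ]
lug 105 [281.4 225.8] [ 23.1 -24.6 257.6]
lug 105 [366.5 225.8] [ 23.1  30.4 257.9]
```

Call:
apply_moves(
  series=[
    [[1,1,0],[0,0,0]],
    [[1,2,1],[0,0,0]],
    [[0,0,1],[0,0,0]],
    [[0,0,0],[0,0,0]],
    [[0,0,0],[0,0,0]],
    [[0,0,0],[0,0,0]],
  ],
)

```text
t: 20.17
tool_pos: [0.5543, 0.2532, 0.3066]
orientation: [0.44, 3.107, -0.0]
force: [-0.2, -0.3, -1.6]
opening: 0.0439
gripper_force: 30.0
```

```bash
cat > chk.py <<'E'
from h import *
c,im,d=grab('wrist');c,im,d=grab('wrist'); s=robot.read_state(); print(s['t'],s['tool_pos'],s['orientation'],s['force'],s['opening'])
P=cloud(c,d)*1000; hsv=cv2.cvtColor(im,cv2.COLOR_BGR2HSV); tp=s['tool_pos']*1000
Rm=R.from_rotvec(s['orientation']); q=Rm.inv().apply((P-tp).reshape(-1,3)).reshape(P.shape)
isO=(hsv[...,0]>2)&(hsv[...,0]<22)&(hsv[...,1]>150)&(d>0)
m=isO&(q[...,2]>150)&(q[...,2]<190); print('block',np.percentile(q[m],[1,99],axis=0).round(1).tolist())
Z=P[...,2]; k=(d>0)&(Z>93)&(Z<101)
for x0 in (15,20,26):
    kk=k&(abs(q[...,0]-x0)<2); ys=np.sort(q[...,1][kk]); g=np.diff(ys)
    if len(g): i=g.argmax(); print('gap mid',(ys[i]+ys[i+1])/2,g.max())
for y0 in (-35,-25,0,25,35):
    kk=k&(abs(q[...,1]-y0)<3)&(q[...,0]>0)&(abs(Z-97)<2); print('front wall x at y',y0,np.sort(q[...,0][kk])[:4].round(1),Z[kk][:0])
m=(hsv[...,0]>12)&(hsv[...,0]<35)&(hsv[...,1]>90)&(Z>40)&(Z<60)&(d>0)&(q[...,0]<40)
n,l,st,ce=cv2.connectedComponentsWithStats(m.astype(np.uint8))
for i in range(1,n):
    if st[i,4]>10: print('lug',st[i,4],ce[i].round(1),np.percentile(q[l==i],[2,98],axis=0).round(1).tolist())
cv2.imwrite('pics/w8.png',im)
E
python3 chk.py
```

```text
20.2667 [0.55426749 0.25312817 0.30655034] [ 4.40666553e-01  3.10741680e+00 -5.16638597e-04] [ 0.53477002  0.37050207 -1.02169175] 0.04329549240048012
block [[-11.8, -21.3, 154.9], [29.5, 21.9, 188.7]]
gap mid -0.27893505734720137 115.08448795882708
gap mid -0.054073635377946516 115.0692589871469
gap mid -0.05738015006564012 115.2435165831836
front wall x at y -35 [34.5 34.5 34.5 34.6] []
front wall x at y -25 [34.4 34.5 34.6 34.6] []
front wall x at y 0 [34.3 34.4 34.5 34.5] []
front wall x at y 25 [34.2 34.5 34.5 34.6] []
front wall x at y 35 [34.5 34.5 34.5 34.6] []
lug 98 [274.6 229.3] [[15.8, -30.9, 253.6], [23.4, -25.1, 261.1]]
lug 95 [360.5 229.3] [[16.0, 24.1, 253.6], [23.4, 30.0, 260.6]]
```

Call:
apply_moves(
  series=[
    [[0,0,5],[0,0,0]],
    [[0,0,9],[0,0,0]],
    [[0,0,12],[0,0,0]],
    [[0,0,12],[0,0,0]],
    [[0,0,8],[0,0,0]],
    [[0,0,5],[0,0,0]],
    [[0,0,3],[0,0,0]],
    [[0,0,0],[0,0,0]],
    [[0,0,0],[0,0,0]],
    [[0,0,0],[0,0,0]],
  ],
)

```text
t: 21.1
tool_pos: [0.5547, 0.2532, 0.2532]
orientation: [0.441, 3.107, 0.0]
force: [0.1, 0.5, -1.1]
opening: 0.0439
gripper_force: 30.0
```

Call:
apply_moves(
  series=[
    [[0,0,2],[0,0,0]],
    [[0,0,2],[0,0,0]],
    [[0,0,1],[0,0,0]],
    [[0,0,1],[0,0,0]],
    [[0,0,1],[0,0,0]],
    [[0,0,1],[0,0,0]],
    [[0,0,0],[0,0,0]],
    [[0,0,0],[0,0,0]],
  ],
)

```text
t: 21.77
tool_pos: [0.5544, 0.2531, 0.2444]
orientation: [0.441, 3.108, -0.001]
force: [0.1, -0.4, -1.2]
opening: 0.0437
gripper_force: 30.0
```

Call:
apply_moves(
  series=[
    [[0,0,1],[0,0,0]],
    [[0,0,0],[0,0,0]],
    [[0,0,1],[0,0,0]],
    [[0,0,0],[0,0,0]],
    [[0,0,0],[0,0,0]],
  ],
)

```text
t: 22.18
tool_pos: [0.5544, 0.253, 0.2424]
orientation: [0.441, 3.108, -0.001]
force: [-0.0, -0.6, -1.1]
opening: 0.0436
gripper_force: 30.0
```

Call:
apply_moves(
  series=[
    [[0,0,1],[0,0,0]],
    [[0,0,0],[0,0,0]],
    [[0,0,0],[0,0,0]],
    [[0,0,0],[0,0,0]],
  ],
)

```text
t: 22.52
tool_pos: [0.5546, 0.2531, 0.2419]
orientation: [0.441, 3.107, -0.0]
force: [-1.8, -0.4, 4.1]
opening: 0.0438
gripper_force: 30.0
```

Call:
apply_moves(
  series=[
    [[0,0,0],[0,0,0]],
    [[0,0,0],[0,0,0]],
    [[0,0,0],[0,0,0]],
    [[0,0,0],[0,0,0]],
    [[0,0,0],[0,0,0]],
    [[0,0,-6],[0,0,0]],
    [[0,0,-12],[0,0,0]],
    [[0,0,-20],[0,0,0]],
    [[0,0,-25],[0,0,0]],
    [[0,0,-20],[0,0,0]],
    [[0,0,-10],[0,0,0]],
    [[0,0,0],[0,0,0]],
  ],
  claw=0.65,
)

```text
t: 23.52
tool_pos: [0.5552, 0.2535, 0.339]
orientation: [0.44, 3.102, 0.004]
force: [1.2, -1.4, -0.5]
opening: 0.0605
gripper_force: 0.0
```

```bash
cat > fin.py <<'E'
from h import *
c,im,d=grab('wrist');c,im,d=grab('wrist'); s=robot.read_state(); print(s['t'],s['tool_pos'],s['force'],s['opening'])
P=cloud(c,d)*1000; hsv=cv2.cvtColor(im,cv2.COLOR_BGR2HSV); Z=P[...,2]
m=(hsv[...,0]>2)&(hsv[...,0]<22)&(hsv[...,1]>150)&(d>0)&(abs(Z-85)<6)&(abs(P[...,0]-555)<60)
p=P[m]; A=np.c_[p[:,:2]-p[:,:2].mean(0),np.ones(len(p))]; co=np.linalg.lstsq(A,p[:,2],rcond=None)[0]; print('top plane slope,z',co.round(4),cv2.minAreaRect(p[:,:2].astype(np.float32)))
cv2.imwrite('pics/w9.png',im)
E
python3 fin.py
```

```text
23.6167 [0.55416187 0.25313688 0.33461336] [-0.72158533 -0.38490703 -0.73702941] 0.06055717457547391
top plane slope,z [ 1.50000e-02 -6.70000e-03  8.53881e+01] ((556.4152221679688, 252.69436645507812), (44.04701232910156, 61.33992004394531), 73.76695251464844)
```

View pics/w9.png

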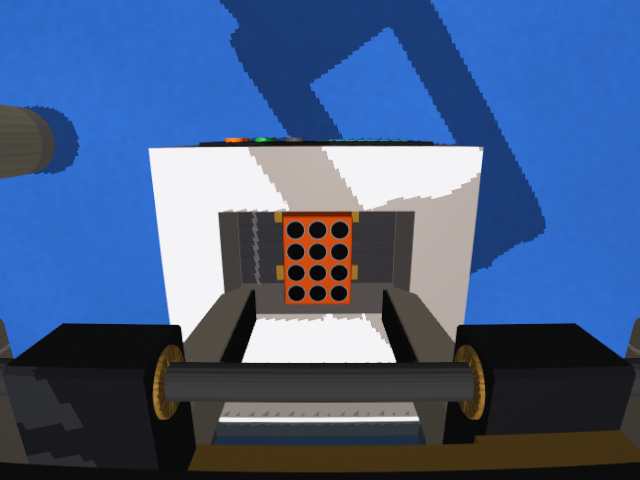

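The picture shows the orange block at (317,260) in the bay between all four yellow lugs. Its top is at 85.4 mm, against 85 expected. Next I retreat and check the lid.

Call:
apply_moves(
  series=[
    [[0,0,-15],[0,0,0]],
    [[0,0,-25],[0,0,0]],
    [[0,0,-30],[0,0,0]],
    [[0,0,-25],[0,0,0]],
    [[0,-15,-5],[0,0,0]],
    [[0,-30,0],[0,0,0]],
    [[0,-36,0],[0,0,0]],
    [[0,-36,0],[0,0,0]],
    [[0,-36,0],[0,0,0]],
    [[0,-30,0],[0,0,0]],
    [[0,-15,0],[0,0,0]],
    [[0,0,0],[0,0,0]],
  ],
)

```text
t: 24.62
tool_pos: [0.498, 0.0604, 0.4326]
orientation: [0.446, 3.11, -0.003]
force: [0.1, 1.1, 0.0]
opening: 0.0605
gripper_force: 0.0
```

```bash
python3 - <<'E'
from h import *
c,im,d=grab('side'); s=robot.read_state(); print(s['t'],s['tool_pos'],s['force'])
P=cloud(c,d)*1000; psi=np.radians(-15.9); ex=np.array([np.cos(psi),np.sin(psi)]); ey=np.array([-ex[1],ex[0]])
a=P[...,:2]@ex; b=P[...,:2]@ey; Z=P[...,2]
k=(d>0)&(a>500)&(a<620)&(b>320)&(b<475)&(Z>140)&(Z<240); p=np.c_[a[k],Z[k]]
m=p.mean(0); w=np.linalg.svd(p-m,full_matrices=False)[2][0]; print('lid',k.sum(),np.degrees(np.arctan2(w[1],w[0])))
c,im,d=grab('top'); P=cloud(c,d)*1000; hsv=cv2.cvtColor(im,cv2.COLOR_BGR2HSV)
m=(hsv[...,0]>2)&(hsv[...,0]<22)&(hsv[...,1]>120)&(d>0)&(abs(P[...,2]-85)<8)&(abs(P[...,0]-555)<60)&(abs(P[...,1]-253)<50)
p=P[m]; A=np.c_[p[:,:2]-p[:,:2].mean(0),np.ones(len(p))]; print('block',m.sum(),np.linalg.lstsq(A,p[:,2],rcond=None)[0].round(4),cv2.minAreaRect(p[:,:2].astype(np.float32)))
cv2.imwrite('pics/t9.png',cv2.resize(im[120:360,80:480],(800,480)))
E
```

```text
24.6667 [0.49837163 0.06179823 0.43277835] [-0.13965005 -0.04541235 -0.6502619 ]
lid 4096 -103.15786659331526
block 0 [0. 0. 0.] ((0.0, 0.0), (0.0, 0.0), 0.0)<stdin>:9: RuntimeWarning: Mean of empty slice.
  ret = um.true_divide(
```

View pics/t9.png

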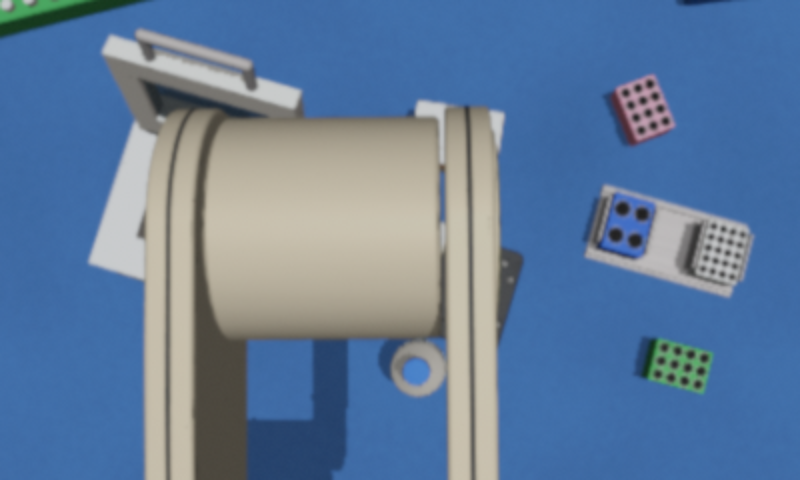

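The lid is open at the same angle as before, the blue and silver blocks are in the rack with the middle slot empty, and the bottle and kit box look undisturbed. Handing in.

```bash
python3 -c "
from plant import robot
print(robot.close_job())"
```

```text
the job is handed in; nothing more can be done
None
```

The job is handed in: the lid stands open by itself at about 103° (1.80 rad), and the orange block sits on the heater plate between the four lugs (top measured 85.4 mm, 85 expected), with the blocks, bottle and kit box left where they were.

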